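# Surface-probe check of three dry-block heaters

### The job

Check the three dry-block heaters with the orange-handled surface probe, coolest first: take the probe from its stand and, holding it upright, rest its tip gently for a full second on the brass disc of the blue heater, then the yellow, then the red; the discs are sprung, so do not drive one hard against its stop. Then lower the probe back into the stand's fork so that its collar sits on both prongs before you let go, and leave it hanging upright there. Do not let the probe topple, and leave everything else on the bench where it is.

Things in the scene. Friction and masses are not known exactly. Their poses are not given: they have to be found in the camera images.
- probe: the loose hand-held surface probe, upright, 172 mm long overall. Origin at the end of its steel tip (tip 8 mm thick, nose rounded to 5 mm); z runs up the probe. From the tip up: thin tip to 20 mm, steel stem 14 mm thick to 92 mm, black round collar 44 mm across from 92 to 98 mm, then the orange handle, 34 mm (x) by 26 mm (y), from 98 to 172 mm. About 0.16 kg
- probe_grip (a point): point on the probe's axis at the middle of the orange handle, 136 mm above the tip; pinch it across the 26 mm (y) faces
- probe_collar (a point): centre of the underside of the probe's black collar, 92 mm above the tip
- stand: fixed probe stand: grey base 110 (x) x 90 (y) x 10 mm, aluminium column at its +x side, carrying a level fork 112 mm high to its upper face. Origin under the centre of the base. The fork's slot is 24 mm wide, open to the stand's -x side; its two prongs are 18 mm wide, 10 mm thick and reach 42 mm to the -x side of the rest point; the slot's closed end is 14 mm to the +x side of it
- stand_rest (a point): the place on the fork's upper face, between the prongs and 112 mm above the bench, where the centre of the probe's collar hangs
- blue_disc: sprung brass contact disc, 24 mm across, in the middle of the blue-topped dry-block heater. Origin at the centre of its upper face, 64 mm above the bench when not pressed; z up. It gives up to 10 mm under 1 to 6 N and springs back
- blue_heater: fixed white dry-block heater with a blue top, 100 (x) x 84 (y) x 50 mm high; origin under its centre
- yellow_disc: sprung brass contact disc, 24 mm across, in the middle of the yellow-topped dry-block heater. Origin at the centre of its upper face, 79 mm above the bench when not pressed; z up. It gives up to 10 mm under 1 to 6 N and springs back
- yellow_heater: fixed white dry-block heater with a yellow top, 100 (x) x 84 (y) x 65 mm high; origin under its centre
- red_disc: sprung brass contact disc, 24 mm across, in the middle of the red-topped dry-block heater. Origin at the centre of its upper face, 94 mm above the bench when not pressed; z up. It gives up to 10 mm under 1 to 6 N and springs back
- red_heater: fixed white dry-block heater with a red top, 100 (x) x 84 (y) x 80 mm high; origin under its centre
- tip_rack: bystander, loose: green-teal pipette-tip rack with rows of white tips, 85 x 118 x 62 high mm; origin under its centre
- carton_a: bystander, loose: white carton with a red band and opened flaps, 66 x 66 x 80 high (flaps to 110) mm; origin under its centre
- carton_b: bystander, loose: closed white carton with a red band, 66 x 66 x 80 high mm; origin under its centre
- tube_rack: bystander, loose: orange tube rack, 100 x 60 x 45 high mm; origin under its centre

How it is judged:
By the outcome, as a careful person would: the job done as asked, in the order asked, and still so for the second after the job is handed in, with the robot touching nothing.
It also fails if it takes over 72 s, if anything falls off the work surface, if the arm or the gripper's body presses on something with over 40 N, if the wrist force passes 120 N, or if a joint passes its speed limit or range.

### The arm

A 6-joint arm with a two-finger parallel gripper is mounted at the origin on the work surface. World frame = base frame: x ahead of the robot, y to its left, z up, the work surface at z = 0. Lengths are in m, angles in rad, forces in N, time in s.
With the tool pointing down it reaches from about 0.3 to 0.875 m from the base axis. Payload 4.2 kg.
Tool frame: the origin (TCP) lies midway between the tips of the shut fingers; the grasp point (between the pads) lies behind it (ctrl.grip_depth is the z of the grasp point in the tool frame, in m); z points along the fingers, y is the line along which they close (so a half turn about z gives the same grasp; the last joint's range is limited). The gripper opens to 85 mm and grips with 20 to 120 N. Pads are 22 mm wide; open, the fingers measure 114 mm over their backs; the gripper's body (76 mm by 85 mm) begins 54 mm behind the grasp point. The pads swing forward as they close: fully open they stand 13 mm farther back than shut.
Start: joints at [-1.135, 0.32, 1.565, -0, 1.257, -0.02], TCP at [0.253, -0.516, 0.231] pointing down, gripper open.
Joint ranges: [-3.11, 3.11], [-0.84, 2.01], [0.21, 2.61], [-1.34, 4.49], [0.05, 2.63], [-2.56, 2.56]. Speed limits (rad/s): [2.57, 2.57, 3.14, 3.14, 3.14, 3.14].

### API

Orientations are given as a rotation vector (axis times angle).
In Python, from bench import ctrl, vision, spotter gives the robot as it stands. The module is installed in compiled form; this text tells all that it offers.
- The arm moves only by the tool jog_arm, never from a script. Its argument "plan" is a list of rows, each a list of 3 entries, a list of its own where there are three numbers: the shift along the tool's x, y, z in mm, then the turn, a rotation vector about the tool's x, y, z in degrees, then the closure, from 0 (fully open) to 1 (shut). A call has 1 to 10 rows; each row is the pose to reach, as a shift and turn from the pose commanded when the call began, along the tool's axes at that moment; what a row does not reach only later rows make up. A row lasts 1/10 s, in which the tool goes at most 50 mm and 8.59 degrees, less where a joint would pass 70% of its speed; a pose out of reach is approached as far as the arm can. A call with a gripper value outside its range is refused whole. The fingers move at their own pace and stop on an object; "force" is the grip in N (left out, the last holds). Time passes only in rows, so rows that repeat a pose let the fingers close. It gives the time, the measured TCP pose, the force, the opening and the grip force at its end, in the units of the state.
- ctrl.read_state(): the state, without advancing time (a new reading comes with each control period).
- vision.read_camera(name): name is "side" or "top"; returns a dict with "img" (420x560x3 uint8, red, green, blue), "fx", "fy", "cx", "cy" (pixels), "R" (3x3) and "t" (3): a world point X has camera coordinates R X + t. Camera axes: x right, y down, z forward; pixel columns grow to the right and rows downward; lengths in m; the calibration is good to about 2 mm. A picture is of the moment at which its call begins. There is no depth.
- ctrl.finish_job(): hands the job in; it is judged then, once.
Trained networks look in the newest picture that a camera, given by its name, has taken for a name from the list of things; names that differ only in an ending like _2 or _b are one class to them, and where a whole thing is asked for, a point or a joint stands for the part that bears it (a point fixed in the world has none). Each returns a list of dicts, best first, with "confidence" (0 to 1); they miss things now and then, are a little off and sometimes report something else, mostly with a low value. They report only what shows in the picture. A call takes as long as a camera call.
- spotter.trace(camera, thing): "mask" (420x560 bool, what is visible of it).
- spotter.pinpoint(camera, thing): "centre" ([x, y, z] in m, in world coordinates, good to about 4 mm: a listed point, or the origin of a listed thing).
The state is a dict: "t": time; "joint_pos": joint angles; "joint_velocities": joint speeds; "joint_efforts": joint torques, N m; "eef_pos": TCP position; "tool_rot": TCP orientation; "contact_force": force on the tool from outside, world axes, zero at the start; "moment": the same for the moment, N m; "width": finger opening in m; "grip_force": force on a finger pad.
Only numpy, scipy, OpenCV 4.12 (cv2) and the standard library are available. Lean on these libraries where they do the work, as an engineer would, in place of code of your own. Each camera call takes 0.05 s, during which the arm holds its last target. There are 200 camera calls.

## Working session

There is one attempt and no reset: what is moved stays moved. The work goes in short steps, Python scripts to look and compute and a tool call to move; the robot and the scene stay as the last step left them, time stands still between calls to the robot, and variables do not carry over. Pictures are saved under pics/ and viewed, at most 10 in all, crops included, and the job is handed in when it is done.

Besides the shell and the picture viewer there is one more tool, called after "Emit:" as name([rows], argument=value, ...), one row to a line, values as JSON. jog_arm: Moves the arm, as the interface text tells. Its arguments: {"type":"object","properties":{"plan":{"type":"array","items":{"type":"array"}},"force":{"type":"number"}},"required":["plan"]}

```bash
mkdir -p pics
python3 - <<'E'
from bench import ctrl, vision, spotter
import cv2,numpy as np
s=ctrl.read_state();print({k:np.round(v,3).tolist() for k,v in s.items()},ctrl.grip_depth)
for c in("top","side"):
    d=vision.read_camera(c);cv2.imwrite(f"pics/{c}0.png",d["img"][:,:,::-1])
    print(c,d["fx"],d["cx"],d["cy"],np.round(d["R"],3).tolist(),np.round(d["t"],3))
    for n in["probe","probe_grip","probe_collar","stand","stand_rest","blue_disc","yellow_disc","red_disc","blue_heater","yellow_heater","red_heater","tip_rack","carton_a","tube_rack"]:
        print(n,[(np.round(r["centre"],3).tolist(),round(r["confidence"],2)) for r in spotter.pinpoint(c,n)[:2]])
E
```

```text
{'t': 0.0, 'joint_pos': [-1.135, 0.32, 1.566, -0.0, 1.257, -0.02], 'joint_velocities': [-0.001, -0.0, -0.001, -0.0, 0.001, -0.001], 'joint_efforts': [0.001, -41.551, -23.416, -0.0, 0.008, -0.0], 'eef_pos': [0.253, -0.516, 0.23], 'tool_rot': [-3.059, -0.709, 0.001], 'contact_force': [0.239, -0.292, 0.19], 'moment': [0.036, 0.031, -0.011], 'grip_force': 0.0, 'width': 0.085} -0.0187
top 489.5207992500063 278.2541837813937 206.57246555318878 [[-0.011, -1.0, -0.002], [-0.99, 0.011, -0.143], [0.143, 0.001, -0.99]] [-0.046  0.575  1.497]
probe [([0.453, -0.005, -0.001], 0.7), ([0.649, -0.115, 0.017], 0.67)]
probe_grip [([0.65, -0.114, 0.154], 0.61)]
probe_collar [([0.652, -0.113, 0.114], 0.68)]
stand [([0.65, -0.113, -0.002], 0.75)]
stand_rest [([0.652, -0.116, 0.114], 0.58), ([0.424, 0.305, -0.003], 0.15)]
blue_disc [([0.677, 0.321, -0.002], 0.59), ([0.423, 0.31, 0.066], 0.51)]
yellow_disc [([0.419, -0.296, 0.08], 0.57), ([0.422, 0.302, -0.0], 0.31)]
red_disc [([0.636, 0.113, 0.091], 0.42), ([0.636, 0.117, -0.001], 0.29)]
blue_heater [([0.426, 0.305, -0.0], 0.69)]
yellow_heater [([0.425, -
[... 366 characters left out ...]
.391, -0.714, -0.581]] [0.45  0.295 0.898]
probe [([0.649, -0.114, 0.02], 0.94)]
probe_grip [([0.648, -0.113, 0.156], 0.91)]
probe_collar [([0.648, -0.121, 0.113], 0.72)]
stand [([0.654, -0.116, -0.004], 0.7)]
stand_rest [([0.652, -0.118, 0.114], 0.9)]
blue_disc [([0.426, 0.308, 0.064], 0.54)]
yellow_disc [([0.421, -0.29, 0.074], 0.55)]
red_disc [([0.637, 0.112, 0.093], 0.61)]
blue_heater [([0.426, 0.313, -0.004], 0.77)]
yellow_heater [([0.425, -0.291, -0.001], 0.89)]
red_heater [([0.634, 0.115, -0.003], 0.9), ([0.679, 0.317, 0.0], 0.53)]
tip_rack [([0.456, -0.005, 0.0], 0.98)]
carton_a [([0.678, -0.313, -0.002], 0.63), ([0.678, 0.317, 0.001], 0.57)]
tube_rack [([0.566, -0.459, 0.003], 0.9)]
```

View pics/top0.png

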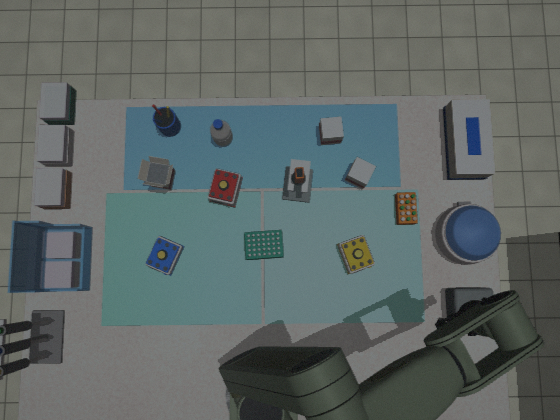

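View pics/side0.png

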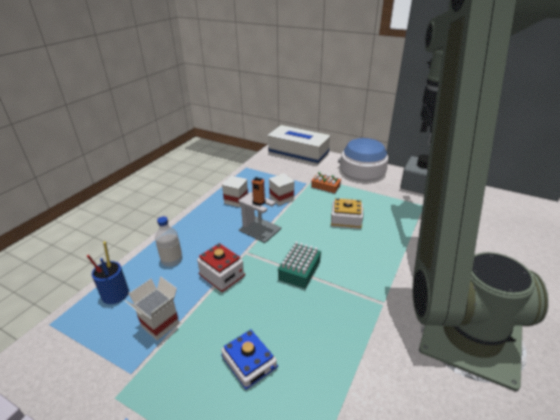

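The top view shows blue at (163,254), red at (224,187), yellow at (357,253) and the stand with the probe at (298,178). All of them agree with the networks, and the column is on the far (+x) side. The side view shows the probe hanging upright at (258,190). Next I need the yaw of the stand and handle.

Run:
```python
from bench import ctrl, vision, spotter
import cv2,numpy as np
d={c:vision.read_camera(c) for c in("top","side")}
a=cv2.resize(d["top"]["img"][150:210,275:325],None,fx=8,fy=8,interpolation=cv2.INTER_CUBIC)
b=cv2.resize(d["side"]["img"][170:245,230:290],None,fx=5,fy=6.4,interpolation=cv2.INTER_CUBIC)
cv2.imwrite("pics/crop1.png",np.hstack([a,b])[:,:,::-1])
def ground(c,uv,z):
    k=d[c];r=k["R"].T@np.array([(uv[0]-k["cx"])/k["fx"],(uv[1]-k["cy"])/k["fy"],1]);o=-k["R"].T@k["t"];return o+r*(z-o[2])/r[2]
for n,z in[("stand",.01),("probe",.172),("blue_heater",.05),("yellow_heater",.065),("red_heater",.08)]:
    m=[r for r in spotter.trace("top",n)]
    for r in m[:2]:
        cs=cv2.findContours(r["mask"].astype(np.uint8),0,1)[0];c=max(cs,key=cv2.contourArea)
        P=np.array([ground("top",p[0],z)[:2] for p in c],np.float32)*1000
        print(n,round(r["confidence"],2),[np.round(x,1) for x in cv2.minAreaRect(P)])
# brass discs: orange-ish blobs
for c in d:
    hsv=cv2.cvtColor(d[c]["img"],cv2.COLOR_RGB2HSV)
    for n,p,z in[("blue",(.425,.308),.064),("yellow",(.421,-.292),.079),("red",(.636,.114),.094)]:
        X=np.array([*p,z]);q=d[c]["R"]@X+d[c]["t"];u=q[:2]/q[2]*d[c]["fx"]+[d[c]["cx"],d[c]["cy"]]
        u0,v0=np.round(u).astype(int);w=hsv[v0-8:v0+9,u0-8:u0+9]
        m=(w[...,0]>12)&(w[...,0]<(20 if n=="yellow" else 30))&(w[...,1]>80)&(w[...,2]>60)
        N,l,st,ce=cv2.connectedComponentsWithStats(m.astype(np.uint8));
        i=1+np.argmax(st[1:,4]) if N>1 else 0
        print(c,n,u.round(1),st[i],ground(c,ce[i]+[u0-8,v0-8],z).round(4))
```

```text
stand 0.6 [array([ 665. , -116.2]), array([ 89.8, 136.4]), np.float64(82.6)]
probe 0.61 [array([ 645.7, -110.4]), array([34.8, 50.3]), np.float64(89.2)]
blue_heater 0.8 [array([425. , 300.4]), array([ 86.8, 102.1]), np.float64(66.7)]
blue_heater 0.53 [array([ 671.3, -117. ]), array([41. , 54.7]), np.float64(89.2)]
yellow_heater 0.88 [array([ 422.2, -287.7]), array([99.9, 87.5]), np.float64(19.8)]
red_heater 0.73 [array([453.7,  -6.8]), array([ 84.5, 115.3]), np.float64(3.6)]
red_heater 0.69 [array([630.9, 111.3]), array([ 88.1, 105.3]), np.float64(76.0)]
top blue [160.8 255.2] [ 5  4  7  8 47] [0.4277 0.3076 0.064 ]
top yellow [358.2 254.1] [  0   0  17  17 289] [ 0.4213 -0.2914  0.079 ]
top red [223.6 184.7] [ 3  4  8  7 45] [0.6385 0.1171 0.094 ]
side blue [248.  346.3] [ 2  5 12 10 90] [0.4241 0.3113 0.064 ]
side yellow [348.4 201. ] [ 5  8  7  6 27] [ 0.419  -0.2811  0.079 ]
side red [219.4 251.2] [ 4  6  9  8 54] [0.6347 0.1195 0.094 ]
```

View pics/crop1.png

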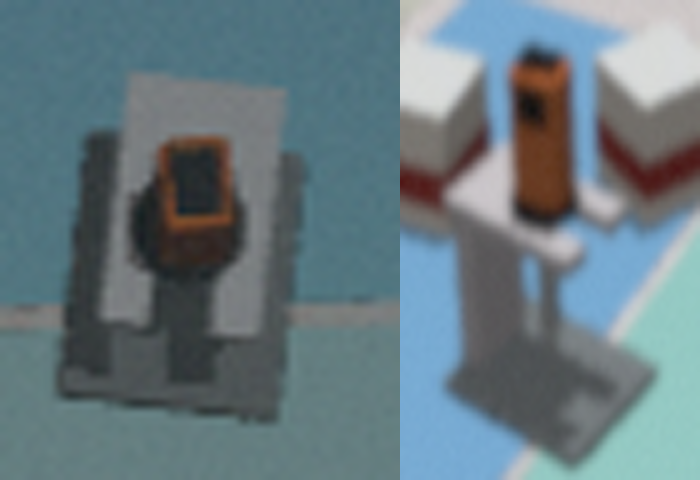

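```bash
cat > h.py <<'E'
from bench import ctrl, vision, spotter
import numpy as np
from scipy.spatial.transform import Rotation as Ro
def to(p,yaw=None):
    s=ctrl.read_state();R=Ro.from_rotvec(s["tool_rot"])
    d=R.inv().apply(np.array(p)-s["eef_pos"])*1000
    x=np.radians(yaw) if yaw is not None else 0
    T=Ro.from_matrix(np.array([[np.cos(x),np.sin(x),0],[np.sin(x),-np.cos(x),0],[0,0,-1]]))
    print("t",round(s["t"],2),"pos",s["eef_pos"].round(4) if hasattr(s["eef_pos"],"round") else s["eef_pos"],"shift",d.round(1),
      "turn",(R.inv()*T).as_rotvec(True).round(1),"F",np.round(s["contact_force"],2),"w",round(s["width"],4),"q",np.round(s["joint_pos"],2))
E
python3 -c "
from h import *
to([.650,-.115,.231],-7)"
```

```text
t 1.85 pos [ 0.2531 -0.5163  0.2313] shift [ 5.330e+02 -1.856e+02  3.000e-01] turn [ 0.  -0.  33.1] F [-0.29 -0.93 -0.22] w 0.0855 q [-1.13  0.32  1.56  0.    1.26 -0.02]
```

Emit:
jog_arm([
  [[25, -9, 0], [0, 0, 3], 0],
  [[65, -23, 0], [0, 0, 7], 0],
  [[110, -38, 0], [0, 0, 11], 0],
  [[155, -54, 0], [0, 0, 15], 0],
  [[200, -70, 0], [0, 0, 19], 0],
  [[245, -85, 0], [0, 0, 23], 0],
  [[290, -101, 0], [0, 0, 27], 0],
  [[335, -117, 0], [0, 0, 30], 0],
  [[375, -131, 0], [0, 0, 33], 0],
  [[400, -139, 0], [0, 0, 33], 0],
], force=40)

```text
t: 2.85
eef_pos: [0.553, -0.2129, 0.2313]
tool_rot: [-3.136, 0.186, -0.001]
contact_force: [-0.4, 0.2, 0.1]
width: 0.0852
grip_force: 0.0
```

```bash
python3 -c "
from h import *
to([.650,-.115,.231],-7)"
```

```text
t 2.85 pos [ 0.553  -0.2129  0.2313] shift [  84.8 -108.7    0.4] turn [-0.  -0.   0.2] F [-0.43  0.2   0.1 ] w 0.0852 q [-0.39  0.35  1.52  0.    1.27  1.3 ]
```

Emit:
jog_arm([
  [[20, -26, 0], [0, 0, 0], 0],
  [[45, -58, 0], [0, 0, 0], 0],
  [[68, -87, 0], [0, 0, 0], 0],
  [[85, -109, 0], [0, 0, 0], 0],
  [[85, -109, 0], [0, 0, 0], 0],
  [[85, -109, 0], [0, 0, 0], 0],
])

```text
t: 3.45
eef_pos: [0.6485, -0.1171, 0.2308]
tool_rot: [3.136, -0.187, -0.002]
contact_force: [-0.0, -0.3, -0.2]
width: 0.0854
grip_force: 0.0
```

Run:
```python
from h import *
import cv2
d=vision.read_camera("side")
b=cv2.resize(d["img"][120:250,200:320],None,fx=4.5,fy=4.5,interpolation=cv2.INTER_CUBIC)
cv2.imwrite("pics/s2.png",b[:,:,::-1])
for n in("probe_grip","probe_collar","stand_rest"):print(n,[np.round(r["centre"],4) for r in spotter.pinpoint("side",n)[:1]])
to([.650,-.115,.137],-7)
```

```text
probe_grip [array([ 0.6508, -0.1127,  0.1546])]
probe_collar [array([ 0.6508, -0.1164,  0.1169])]
stand_rest [array([ 0.6522, -0.1173,  0.1137])]
t 3.65 pos [ 0.6478 -0.1184  0.2315] shift [ 1.7 -3.6 94.5] turn [0. 0. 0.] F [ 0.61  0.22 -0.1 ] w 0.0855 q [-0.2   0.45  1.35 -0.    1.33  1.49]
```

View pics/s2.png

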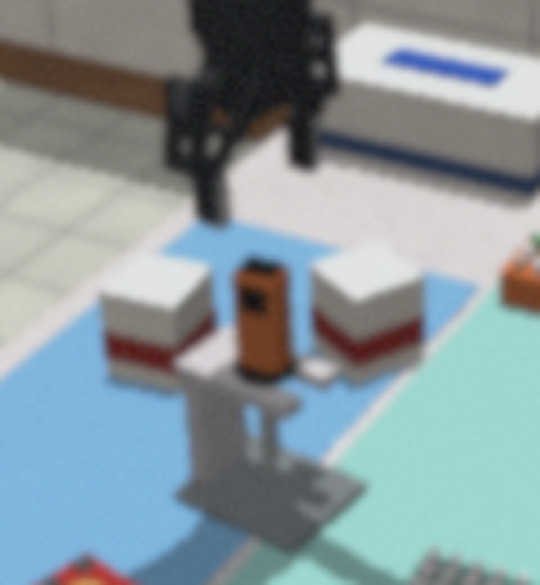

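The fingertips, at crop (212,220) and (303,165), straddle the handle top at (263,265). I'll go down and grasp.

Emit:
jog_arm([
  [[2, -3, 25], [0, 0, 0], 0],
  [[2, -3, 55], [0, 0, 0], 0],
  [[2, -3, 80], [0, 0, 0], 0],
  [[2, -3, 94], [0, 0, 0], 0],
  [[2, -3, 94], [0, 0, 0], 0.1],
  [[2, -3, 94], [0, 0, 0], 0.3],
  [[2, -3, 94], [0, 0, 0], 0.5],
  [[2, -3, 94], [0, 0, 0], 0.6],
  [[2, -3, 94], [0, 0, 0], 0.7],
  [[2, -3, 94], [0, 0, 0], 0.8],
], force=30)

```text
t: 4.65
eef_pos: [0.6517, -0.1148, 0.1388]
tool_rot: [3.135, -0.188, 0.004]
contact_force: [0.5, -0.3, 5.3]
width: 0.0273
grip_force: 27.9
```

Emit:
jog_arm([
  [[0, 0, 0], [0, 0, 0], 0.9],
  [[0, 0, 0], [0, 0, 0], 1],
  [[0, 0, 0], [0, 0, 0], 1],
  [[0, 0, 0], [0, 0, 0], 1],
], force=50)

```text
t: 5.05
eef_pos: [0.6517, -0.1148, 0.1388]
tool_rot: [3.135, -0.188, 0.004]
contact_force: [-0.8, -0.4, 5.9]
width: 0.027
grip_force: 45.5
```

Run:
```python
from h import *
vision.read_camera("side")
for n in("probe_grip","probe_collar"):print(n,[np.round(r["centre"],4) for r in spotter.pinpoint("side",n)[:1]])
to([.650,-.115,.257],-7)
```

```text
probe_grip [array([ 0.6482, -0.1139,  0.1585])]
probe_collar [array([ 0.6513, -0.12  ,  0.1156])]
t 5.2 pos [ 0.6516 -0.1149  0.1389] shift [  -1.3    0.4 -118.1] turn [ 0.  -0.2  0.1] F [-0.13 -0.36  5.97] w 0.0267 q [-0.19  0.52  1.49 -0.    1.14  1.5 ]
```

Emit:
jog_arm([
  [[0, 0, -5], [0, 0, 0], 1],
  [[0, 0, -15], [0, 0, 0], 1],
  [[0, 0, -30], [0, 0, 0], 1],
  [[0, 0, -50], [0, 0, 0], 1],
  [[0, 0, -72], [0, 0, 0], 1],
  [[0, 0, -94], [0, 0, 0], 1],
  [[0, 0, -114], [0, 0, 0], 1],
  [[0, 0, -124], [0, 0, 0], 1],
  [[0, 0, -124], [0, 0, 0], 1],
  [[0, 0, -124], [0, 0, 0], 1],
])

```text
t: 6.2
eef_pos: [0.6504, -0.1146, 0.2604]
tool_rot: [-3.136, 0.189, 0.003]
contact_force: [-0.4, -0.4, -1.7]
width: 0.0268
grip_force: 45.7
```

Run:
```python
from h import *
import cv2
P=[]
for c in("side","top"):
    d=vision.read_camera(c)
    if c=="side":cv2.imwrite("pics/s3.png",cv2.resize(d["img"][90:250,180:340],None,fx=3.5,fy=3.5)[:,:,::-1])
    for n in("probe","probe_collar"):print(c,n,[np.round(r["centre"],4) for r in spotter.pinpoint(c,n)[:1]])
to([.426,.309,.262],-7)
```

```text
side probe [array([ 0.644 , -0.1156,  0.141 ])]
side probe_collar [array([ 0.6497, -0.1179,  0.2346])]
top probe [array([ 0.6495, -0.1171,  0.1411])]
top probe_collar [array([ 0.6541, -0.1124,  0.2318])]
t 6.5 pos [ 0.6506 -0.1146  0.2604] shift [-273.8 -393.6   -1.1] turn [-0.   0.1  0.1] F [-0.2  -0.7  -1.39] w 0.0267 q [-0.19  0.44  1.3  -0.    1.4   1.5 ]
```

View pics/s3.png

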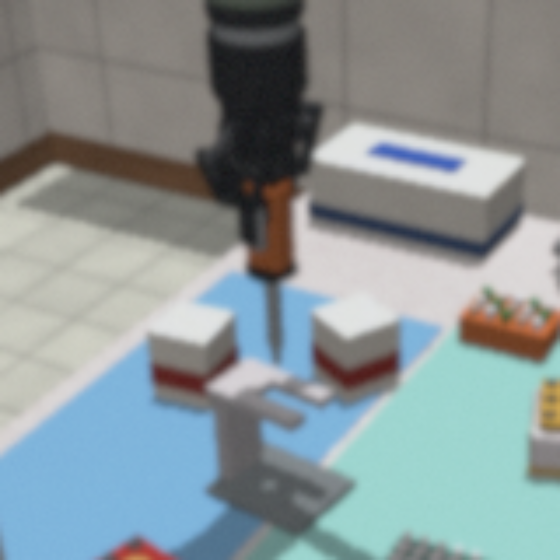

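The probe is held upright, with its tip at crop (278,360), about 0.141 m up and clear of the fork. Now to the blue heater.

Emit:
jog_arm([
  [[-6, -8, 0], [0, 0, 0], 1],
  [[-20, -28, 0], [0, 0, 0], 1],
  [[-40, -57, 0], [0, 0, 0], 1],
  [[-61, -88, 0], [0, 0, 0], 1],
  [[-82, -118, 0], [0, 0, 0], 1],
  [[-103, -148, 0], [0, 0, 0], 1],
  [[-124, -178, 0], [0, 0, 0], 1],
  [[-145, -208, 0], [0, 0, 0], 1],
  [[-166, -238, 0], [0, 0, 0], 1],
  [[-187, -268, 0], [0, 0, 0], 1],
])

```text
t: 7.5
eef_pos: [0.4958, 0.1753, 0.2615]
tool_rot: [-3.136, 0.189, -0.0]
contact_force: [0.5, 1.2, -2.4]
width: 0.026
grip_force: 47.7
```

Emit:
jog_arm([
  [[-20, -29, 0], [0, 0, 0], 1],
  [[-40, -58, 0], [0, 0, 0], 1],
  [[-60, -87, 0], [0, 0, 0], 1],
  [[-76, -110, 0], [0, 0, 0], 1],
  [[-85, -122, 0], [0, 0, 0], 1],
  [[-87, -126, 0], [0, 0, 0], 1],
  [[-87, -126, 0], [0, 0, 0], 1],
  [[-87, -126, 0], [0, 0, 0], 1],
])

```text
t: 8.3
eef_pos: [0.4266, 0.3085, 0.2612]
tool_rot: [3.135, -0.19, 0.0]
contact_force: [0.1, -0.7, -0.7]
width: 0.0258
grip_force: 47.8
```

```bash
cat > chk.py <<'E'
from h import *
import sys
n,z,x,y=sys.argv[1],*map(float,sys.argv[2:5])
for c in("side","top"):
    vision.read_camera(c)
    for m in("probe","probe_collar",n+"_disc",n+"_heater"):print(c,m,[(np.round(r["centre"],4).tolist(),round(r["confidence"],2)) for r in spotter.pinpoint(c,m)[:2]])
to([x,y,z+.1189],-7)
E
python3 chk.py blue .064 .426 .309
```

```text
side probe [([0.4239, 0.3073, 0.1427], 0.68)]
side probe_collar [([0.4223, 0.3054, 0.2402], 0.75)]
side blue_disc [([0.4254, 0.3073, 0.0666], 0.62)]
side blue_heater [([0.4276, 0.3091, -0.0026], 0.78)]
top probe [([0.4249, 0.3087, 0.1407], 0.57), ([0.6369, 0.1212, -0.0031], 0.21)]
top probe_collar [([0.4273, 0.3132, 0.2354], 0.35)]
top blue_disc [([0.4221, 0.3092, 0.0671], 0.5)]
top blue_heater [([0.4264, 0.3035, -0.006], 0.85), ([0.6744, 0.3213, -0.0005], 0.5)]
t 8.8 pos [0.4262 0.3092 0.2613] shift [-0.2  0.2 78.4] turn [ 0.  -0.   0.1] F [ 0.7  -0.05 -1.08] w 0.0259 q [ 0.61  0.22  1.62 -0.    1.3   2.3 ]
```

Emit:
jog_arm([
  [[0, 0, 15], [0, 0, 0], 1],
  [[0, 0, 35], [0, 0, 0], 1],
  [[0, 0, 55], [0, 0, 0], 1],
  [[0, 0, 66], [0, 0, 0], 1],
  [[0, 0, 72], [0, 0, 0], 1],
  [[0, 0, 75], [0, 0, 0], 1],
  [[0, 0, 78], [0, 0, 0], 1],
  [[0, 0, 80], [0, 0, 0], 1],
  [[0, 0, 81], [0, 0, 0], 1],
  [[0, 0, 81], [0, 0, 0], 1],
])

```text
t: 9.8
eef_pos: [0.4265, 0.3096, 0.1808]
tool_rot: [-3.135, 0.189, -0.002]
contact_force: [0.7, -0.2, 0.4]
width: 0.0258
grip_force: 47.9
```

Run:
```python
from h import *
import cv2
d=vision.read_camera("side");cv2.imwrite("pics/s4.png",cv2.resize(d["img"][250:410,170:330],None,fx=3.5,fy=3.5)[:,:,::-1])
to([.426,.309,.064+.1189],-7)
```

```text
t 9.85 pos [0.4265 0.3096 0.1809] shift [-0.4  0.7 -2. ] turn [-0.1 -0.1  0.1] F [0.68 0.43 0.8 ] w 0.0258 q [ 0.61  0.28  1.75 -0.    1.1   2.3 ]
```

View pics/s4.png

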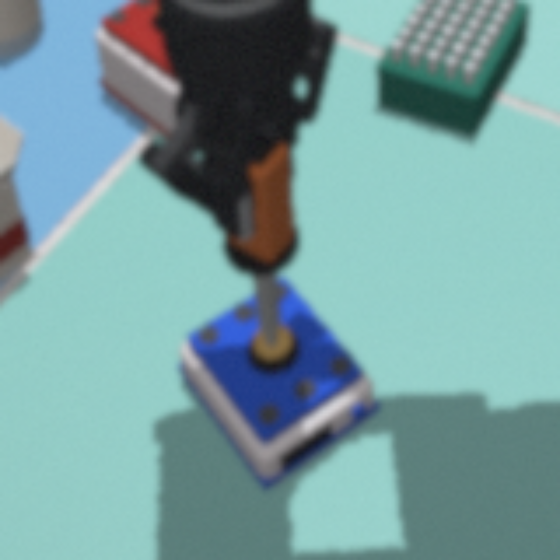

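The tip is centred on the blue disc at crop (270,345), with about 2 N of contact. I'll press 2 mm more and hold.

Emit:
jog_arm([
  [[0, 0, 1], [0, 0, 0], 1],
  [[0, 0, 2], [0, 0, 0], 1],
  [[0, 0, 2], [0, 0, 0], 1],
  [[0, 0, 2], [0, 0, 0], 1],
  [[0, 0, 2], [0, 0, 0], 1],
  [[0, 0, 2], [0, 0, 0], 1],
  [[0, 0, 2], [0, 0, 0], 1],
  [[0, 0, 2], [0, 0, 0], 1],
  [[0, 0, 2], [0, 0, 0], 1],
  [[0, 0, 2], [0, 0, 0], 1],
])

```text
t: 10.85
eef_pos: [0.4263, 0.3095, 0.1784]
tool_rot: [-3.135, 0.189, -0.001]
contact_force: [0.9, 1.3, 1.1]
width: 0.0261
grip_force: 48.0
```

Emit:
jog_arm([
  [[0, 0, 0], [0, 0, 0], 1],
  [[0, 0, 0], [0, 0, 0], 1],
  [[0, 0, 0], [0, 0, 0], 1],
  [[0, 0, 0], [0, 0, 0], 1],
  [[0, 0, -4], [0, 0, 0], 1],
  [[0, 0, -15], [0, 0, 0], 1],
  [[0, 0, -35], [0, 0, 0], 1],
  [[0, 0, -58], [0, 0, 0], 1],
  [[0, 0, -76], [0, 0, 0], 1],
  [[0, 0, -83], [0, 0, 0], 1],
])

```text
t: 11.85
eef_pos: [0.4261, 0.3092, 0.2632]
tool_rot: [-3.135, 0.189, -0.002]
contact_force: [1.2, -0.5, -2.1]
width: 0.0258
grip_force: 47.8
```

```bash
python3 -c "
from h import *
to([.421,-.290,.262],-7)"
```

```text
t 11.85 pos [0.4261 0.3092 0.2632] shift [ 66.8 595.5   0.9] turn [-0.  -0.1  0.1] F [ 1.2  -0.5  -2.11] w 0.0258 q [ 0.61  0.22  1.62 -0.    1.3   2.3 ]
```

Emit:
jog_arm([
  [[1, 10, 0], [0, 0, 0], 1],
  [[4, 32, 0], [0, 0, 0], 1],
  [[7, 65, 0], [0, 0, 0], 1],
  [[11, 100, 0], [0, 0, 0], 1],
  [[15, 136, 0], [0, 0, 0], 1],
  [[19, 172, 0], [0, 0, 0], 1],
  [[23, 208, 0], [0, 0, 0], 1],
  [[27, 244, 0], [0, 0, 0], 1],
  [[31, 280, 0], [0, 0, 0], 1],
  [[35, 316, 0], [0, 0, 0], 1],
])

```text
t: 12.85
eef_pos: [0.4211, -0.0104, 0.26]
tool_rot: [3.135, -0.189, -0.005]
contact_force: [-0.6, -0.5, -2.4]
width: 0.0255
grip_force: 47.9
```

Emit:
jog_arm([
  [[4, 36, 0], [0, 0, 0], 1],
  [[8, 72, 0], [0, 0, 0], 1],
  [[12, 108, 0], [0, 0, 0], 1],
  [[16, 144, 0], [0, 0, 0], 1],
  [[20, 180, 0], [0, 0, 0], 1],
  [[24, 216, 0], [0, 0, 0], 1],
  [[28, 246, 0], [0, 0, 0], 1],
  [[30, 268, 0], [0, 0, 0], 1],
  [[32, 279, 0], [0, 0, 0], 1],
  [[32, 279, 0], [0, 0, 0], 1],
])

```text
t: 13.85
eef_pos: [0.4204, -0.29, 0.2602]
tool_rot: [-3.134, 0.192, 0.004]
contact_force: [-0.2, 1.4, -3.0]
width: 0.0257
grip_force: 47.9
```

```bash
python3 chk.py yellow .079 .421 -.290
```

```text
side probe [([0.4163, -0.2936, 0.1438], 0.79), ([0.4272, 0.307, -0.0033], 0.35)]
side probe_collar [([0.4209, -0.2953, 0.2331], 0.52)]
side yellow_disc [([0.4206, -0.2963, 0.0761], 0.42)]
side yellow_heater [([0.4247, -0.2886, -0.0005], 0.78), ([0.6337, 0.1182, 0.001], 0.63)]
top probe [([0.6762, -0.3116, 0.0019], 0.51)]
top probe_collar []
top yellow_disc []
top yellow_heater [([0.4239, -0.2916, -0.0017], 0.83)]
t 14.35 pos [ 0.4214 -0.2889  0.2615] shift [-0.3  1.1 63.6] turn [ 0.  -0.   0.2] F [ 0.22  0.2  -1.69] w 0.026 q [-0.62  0.2   1.65 -0.    1.29  1.07]
```

Emit:
jog_arm([
  [[2, 2, 10], [0, 0, 0], 1],
  [[2, 2, 27], [0, 0, 0], 1],
  [[2, 2, 43], [0, 0, 0], 1],
  [[2, 2, 53], [0, 0, 0], 1],
  [[2, 2, 58], [0, 0, 0], 1],
  [[2, 2, 61], [0, 0, 0], 1],
  [[2, 2, 64], [0, 0, 0], 1],
  [[2, 2, 66], [0, 0, 0], 1],
  [[2, 2, 67], [0, 0, 0], 1],
  [[2, 2, 67], [0, 0, 0], 1],
])

```text
t: 15.35
eef_pos: [0.4233, -0.2919, 0.1948]
tool_rot: [3.135, -0.189, 0.002]
contact_force: [-0.0, 0.2, 0.7]
width: 0.0257
grip_force: 48.1
```

Run:
```python
from h import *
import cv2
d=vision.read_camera("side");cv2.imwrite("pics/s5.png",cv2.resize(d["img"][130:240,290:410],None,fx=5,fy=5)[:,:,::-1])
to([.423,-.291,.079+.1189],-7)
```

```text
t 15.4 pos [ 0.4233 -0.2919  0.1948] shift [-0.4 -0.8 -3.1] turn [ 0.  -0.1  0.1] F [ 0.   -0.44  0.75] w 0.0261 q [-0.63  0.25  1.76 -0.    1.13  1.07]
```

View pics/s5.png

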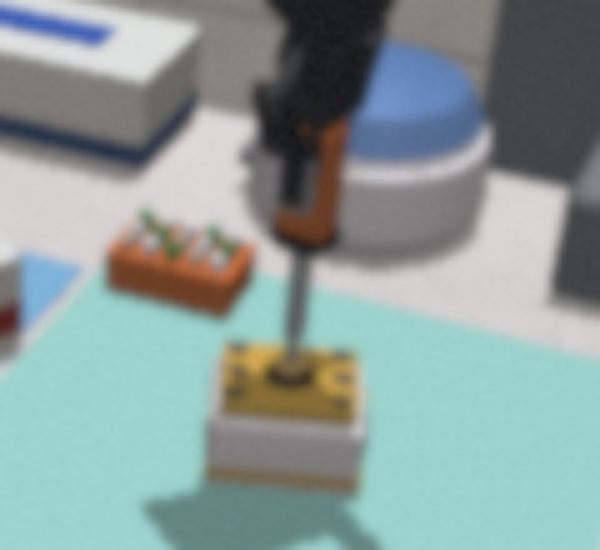

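The tip is on the yellow disc at crop (291,367), with about 2.5 N. Holding here.

Emit:
jog_arm([
  [[0, 0, 1], [0, 0, 0], 1],
  [[0, 0, 1], [0, 0, 0], 1],
  [[0, 0, 1], [0, 0, 0], 1],
  [[0, 0, 1], [0, 0, 0], 1],
  [[0, 0, 1], [0, 0, 0], 1],
  [[0, 0, 1], [0, 0, 0], 1],
  [[0, 0, 1], [0, 0, 0], 1],
  [[0, 0, 1], [0, 0, 0], 1],
  [[0, 0, 1], [0, 0, 0], 1],
  [[0, 0, 1], [0, 0, 0], 1],
])

```text
t: 16.4
eef_pos: [0.4231, -0.2917, 0.1933]
tool_rot: [3.136, -0.189, 0.0]
contact_force: [1.1, -0.2, 1.0]
width: 0.0259
grip_force: 48.2
```

Emit:
jog_arm([
  [[0, 0, 0], [0, 0, 0], 1],
  [[0, 0, 0], [0, 0, 0], 1],
  [[0, 0, 0], [0, 0, 0], 1],
  [[0, 0, 0], [0, 0, 0], 1],
  [[0, 0, -4], [0, 0, 0], 1],
  [[0, 0, -15], [0, 0, 0], 1],
  [[0, 0, -32], [0, 0, 0], 1],
  [[0, 0, -50], [0, 0, 0], 1],
  [[0, 0, -64], [0, 0, 0], 1],
  [[0, 0, -70], [0, 0, 0], 1],
])

```text
t: 17.4
eef_pos: [0.4231, -0.2916, 0.2649]
tool_rot: [3.135, -0.189, 0.002]
contact_force: [0.9, -0.9, -1.3]
width: 0.0261
grip_force: 48.0
```

```bash
python3 -c "
from h import *
to([.636,.116,.264],-7)"
```

```text
t 17.4 pos [ 0.4231 -0.2916  0.2649] shift [ 162.5 -430.2    0.9] turn [ 0.  -0.1  0.1] F [ 0.85 -0.93 -1.33] w 0.0261 q [-0.63  0.2   1.64  0.    1.3   1.07]
```

Emit:
jog_arm([
  [[4, -10, 0], [0, 0, 0], 1],
  [[12, -32, 0], [0, 0, 0], 1],
  [[24, -64, 0], [0, 0, 0], 1],
  [[37, -98, 0], [0, 0, 0], 1],
  [[50, -132, 0], [0, 0, 0], 1],
  [[63, -166, 0], [0, 0, 0], 1],
  [[76, -200, 0], [0, 0, 0], 1],
  [[89, -234, 0], [0, 0, 0], 1],
  [[102, -268, 0], [0, 0, 0], 1],
  [[115, -302, 0], [0, 0, 0], 1],
])

```text
t: 18.4
eef_pos: [0.5731, -0.0032, 0.2621]
tool_rot: [-3.136, 0.188, 0.004]
contact_force: [0.1, -0.1, -1.3]
width: 0.0261
grip_force: 48.0
```

Emit:
jog_arm([
  [[13, -34, 0], [0, 0, 0], 1],
  [[26, -68, 0], [0, 0, 0], 1],
  [[37, -98, 0], [0, 0, 0], 1],
  [[44, -119, 0], [0, 0, 0], 1],
  [[47, -128, 0], [0, 0, 0], 1],
  [[47, -128, 0], [0, 0, 0], 1],
  [[47, -128, 0], [0, 0, 0], 1],
])

```text
t: 19.1
eef_pos: [0.6347, 0.1153, 0.2628]
tool_rot: [3.135, -0.189, -0.003]
contact_force: [-0.3, 0.2, -1.4]
width: 0.0259
grip_force: 48.0
```

```bash
python3 chk.py red .094 .636 .116
```

```text
side probe [([0.6296, 0.1148, 0.1453], 0.68)]
side probe_collar [([0.6349, 0.1112, 0.2369], 0.9), ([0.4547, -0.0045, -0.0022], 0.45)]
side red_disc [([0.6362, 0.1127, 0.0928], 0.42)]
side red_heater [([0.6355, 0.1159, 0.0011], 0.89)]
top probe [([0.422, 0.3021, -0.0038], 0.59), ([0.6334, 0.1117, 0.1431], 0.43)]
top probe_collar [([0.6396, 0.1161, 0.24], 0.45)]
top red_disc []
top red_heater [([0.6362, 0.1175, 0.0013], 0.89)]
t 19.6 pos [0.6354 0.1156 0.2634] shift [ 0.6 -0.5 50.5] turn [ 0.  -0.   0.1] F [-0.27 -0.03 -1.82] w 0.0262 q [ 0.16  0.42  1.33 -0.    1.39  1.85]
```

Emit:
jog_arm([
  [[1, 0, 8], [0, 0, 0], 1],
  [[1, 0, 20], [0, 0, 0], 1],
  [[1, 0, 32], [0, 0, 0], 1],
  [[1, 0, 40], [0, 0, 0], 1],
  [[1, 0, 45], [0, 0, 0], 1],
  [[1, 0, 48], [0, 0, 0], 1],
  [[1, 0, 51], [0, 0, 0], 1],
  [[1, 0, 53], [0, 0, 0], 1],
  [[1, 0, 54], [0, 0, 0], 1],
  [[1, 0, 54], [0, 0, 0], 1],
])

```text
t: 20.6
eef_pos: [0.6366, 0.1157, 0.2099]
tool_rot: [-3.136, 0.189, -0.002]
contact_force: [-1.1, -0.0, 0.5]
width: 0.0258
grip_force: 48.1
```

Run:
```python
from h import *
import cv2
d=vision.read_camera("side");cv2.imwrite("pics/s6.png",cv2.resize(d["img"][160:310,150:290],None,fx=4,fy=4)[:,:,::-1])
to([.636,.116,.094+.1189],-7)
```

```text
t 20.65 pos [0.6366 0.1157 0.2098] shift [-0.6 -0.2 -3.1] turn [-0.  -0.1  0.1] F [-0.64 -1.25  0.1 ] w 0.0258 q [ 0.16  0.45  1.42 -0.    1.27  1.85]
```

View pics/s6.png

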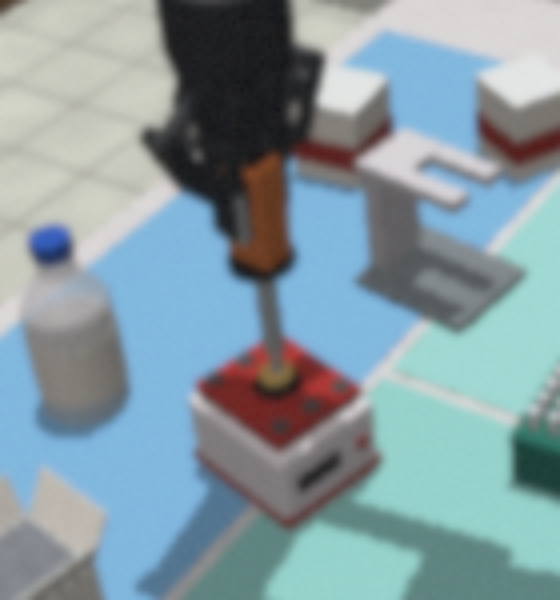

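The tip is on the red disc at crop (275,375), with about 2 N. I'll press 1 mm more and hold, then go back.

Emit:
jog_arm([
  [[0, 0, 1], [0, 0, 0], 1],
  [[0, 0, 1], [0, 0, 0], 1],
  [[0, 0, 1], [0, 0, 0], 1],
  [[0, 0, 1], [0, 0, 0], 1],
  [[0, 0, 1], [0, 0, 0], 1],
  [[0, 0, 1], [0, 0, 0], 1],
  [[0, 0, 1], [0, 0, 0], 1],
  [[0, 0, 1], [0, 0, 0], 1],
  [[0, 0, 1], [0, 0, 0], 1],
  [[0, 0, 1], [0, 0, 0], 1],
])

```text
t: 21.65
eef_pos: [0.6365, 0.1158, 0.2083]
tool_rot: [-3.136, 0.189, -0.0]
contact_force: [0.2, 0.4, 2.1]
width: 0.026
grip_force: 48.2
```

Emit:
jog_arm([
  [[0, 0, 0], [0, 0, 0], 1],
  [[0, 0, 0], [0, 0, 0], 1],
  [[0, 0, 0], [0, 0, 0], 1],
  [[0, 0, 0], [0, 0, 0], 1],
  [[0, 0, -4], [0, 0, 0], 1],
  [[0, 0, -14], [0, 0, 0], 1],
  [[0, 0, -28], [0, 0, 0], 1],
  [[0, 0, -42], [0, 0, 0], 1],
  [[0, 0, -52], [0, 0, 0], 1],
  [[0, 0, -55], [0, 0, 0], 1],
])

```text
t: 22.65
eef_pos: [0.6367, 0.1158, 0.2648]
tool_rot: [-3.136, 0.189, -0.003]
contact_force: [0.8, 0.1, -1.0]
width: 0.026
grip_force: 48.1
```

```bash
python3 -c "
from h import *
to([.6516,-.1149,.264],-7)"
```

```text
t 22.65 pos [0.6367 0.1158 0.2648] shift [ 42.4 227.2   0.7] turn [-0.  -0.1  0.1] F [ 0.75  0.08 -0.96] w 0.026 q [ 0.16  0.42  1.33 -0.    1.39  1.85]
```

Emit:
jog_arm([
  [[2, 8, 0], [0, 0, 0], 1],
  [[5, 28, 0], [0, 0, 0], 1],
  [[11, 58, 0], [0, 0, 0], 1],
  [[17, 91, 0], [0, 0, 0], 1],
  [[23, 124, 0], [0, 0, 0], 1],
  [[29, 157, 0], [0, 0, 0], 1],
  [[35, 190, 0], [0, 0, 0], 1],
  [[40, 214, 0], [0, 0, 0], 1],
  [[42, 225, 0], [0, 0, 0], 1],
  [[42, 227, 0], [0, 0, 0], 1],
])

```text
t: 23.65
eef_pos: [0.6505, -0.116, 0.2624]
tool_rot: [-3.136, 0.192, 0.003]
contact_force: [-0.2, 0.9, -1.9]
width: 0.026
grip_force: 48.0
```

Emit:
jog_arm([
  [[0, 0, 0], [0, 0, 0], 1],
  [[0, 0, 0], [0, 0, 0], 1],
  [[0, 0, 0], [0, 0, 0], 1],
])

```text
t: 23.95
eef_pos: [0.6509, -0.1134, 0.2634]
tool_rot: [-3.136, 0.186, 0.0]
contact_force: [0.4, 0.2, -1.6]
width: 0.0253
grip_force: 48.0
```

Run:
```python
from h import *
for c in("side","top"):
    vision.read_camera(c)
    for n in("probe","probe_collar","stand_rest"):print(c,n,[np.round(r["centre"],4) for r in spotter.pinpoint(c,n)[:1]])
to([.6516,-.1149,.1389],-7)
```

```text
side probe [array([ 0.647 , -0.1142,  0.1465])]
side probe_collar [array([ 0.6498, -0.1105,  0.2816])]
side stand_rest [array([ 0.6515, -0.1151,  0.1157])]
top probe [array([ 0.6479, -0.1158,  0.1432])]
top probe_collar [array([ 0.6535, -0.1108,  0.2353])]
top stand_rest [array([ 0.6502, -0.1149,  0.1136])]
t 24.35 pos [ 0.6509 -0.1145  0.2634] shift [  0.7   0.3 124.5] turn [ 0.  -0.   0.1] F [-0.3   1.26 -0.92] w 0.0255 q [-0.19  0.44  1.29 -0.    1.41  1.5 ]
```

Emit:
jog_arm([
  [[1, 0, 8], [0, 0, 0], 1],
  [[1, 0, 25], [0, 0, 0], 1],
  [[1, 0, 45], [0, 0, 0], 1],
  [[1, 0, 65], [0, 0, 0], 1],
  [[1, 0, 85], [0, 0, 0], 1],
  [[1, 0, 102], [0, 0, 0], 1],
  [[1, 0, 112], [0, 0, 0], 1],
  [[1, 0, 118], [0, 0, 0], 1],
  [[1, 0, 121], [0, 0, 0], 1],
  [[1, 0, 122], [0, 0, 0], 1],
])

```text
t: 25.35
eef_pos: [0.6522, -0.1149, 0.1416]
tool_rot: [3.136, -0.189, 0.001]
contact_force: [-0.2, -0.2, -2.2]
width: 0.0256
grip_force: 48.0
```

Emit:
jog_arm([
  [[0, 0, 1], [0, 0, 0], 1],
  [[0, 0, 2], [0, 0, 0], 1],
  [[0, 0, 3], [0, 0, 0], 1],
  [[0, 0, 3], [0, 0, 0], 1],
])

```text
t: 25.75
eef_pos: [0.6522, -0.1149, 0.139]
tool_rot: [3.136, -0.189, 0.002]
contact_force: [-0.4, -0.3, 1.0]
width: 0.0264
grip_force: 48.1
```

Run:
```python
from h import *
import cv2
d=vision.read_camera("side");cv2.imwrite("pics/s7.png",cv2.resize(d["img"][130:250,200:320],None,fx=4.8,fy=4.8)[:,:,::-1])
for n in("probe","probe_collar","stand_rest"):print(n,[np.round(r["centre"],4) for r in spotter.pinpoint("side",n)[:1]])
to([.6516,-.1149,.1389],-7)
```

```text
probe [array([ 0.6471, -0.1145,  0.0198])]
probe_collar [array([ 0.6534, -0.1213,  0.1112])]
stand_rest [array([ 0.6492, -0.1187,  0.1134])]
t 25.95 pos [ 0.6522 -0.1149  0.139 ] shift [-0.6  0.1  0.1] turn [ 0.  -0.1  0.1] F [-0.75 -0.13  2.62] w 0.0263 q [-0.19  0.52  1.48 -0.    1.14  1.5 ]
```

View pics/s7.png

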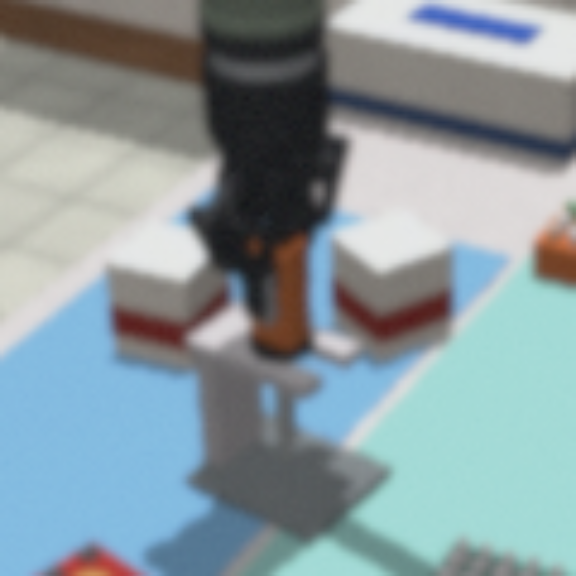

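The collar is seated on both prongs at crop (280,350), at the same height as at pickup and with about 4 N. Opening gently, then straight up.

Emit:
jog_arm([
  [[0, 0, 1], [0, 0, 0], 0.95],
  [[0, 0, 1], [0, 0, 0], 0.6],
  [[0, 0, 1], [0, 0, 0], 0.4],
  [[0, 0, 1], [0, 0, 0], 0.2],
  [[0, 0, 1], [0, 0, 0], 0],
  [[0, 0, 1], [0, 0, 0], 0],
  [[0, 0, 1], [0, 0, 0], 0],
  [[0, 0, 1], [0, 0, 0], 0],
  [[0, 0, 1], [0, 0, 0], 0],
], force=20)

```text
t: 26.85
eef_pos: [0.6519, -0.1148, 0.1373]
tool_rot: [3.136, -0.189, 0.0]
contact_force: [-0.4, 0.8, -0.4]
width: 0.0855
grip_force: 0.0
```

Emit:
jog_arm([
  [[0, 0, -5], [0, 0, 0], 0],
  [[0, 0, -20], [0, 0, 0], 0],
  [[0, 0, -45], [0, 0, 0], 0],
  [[0, 0, -75], [0, 0, 0], 0],
  [[0, 0, -105], [0, 0, 0], 0],
  [[0, 0, -130], [0, 0, 0], 0],
  [[0, 0, -140], [0, 0, 0], 0],
  [[0, 0, -140], [0, 0, 0], 0],
])

```text
t: 27.65
eef_pos: [0.6524, -0.1149, 0.279]
tool_rot: [3.135, -0.189, 0.005]
contact_force: [0.5, -0.4, -0.3]
width: 0.0854
grip_force: 0.0
```

Run:
```python
from h import *
import cv2
d=vision.read_camera("side");cv2.imwrite("pics/s8.png",cv2.resize(d["img"][100:250,200:320],None,fx=3.9,fy=3.9)[:,:,::-1])
for n in("probe","probe_grip","probe_collar","stand_rest"):print(n,[np.round(r["centre"],4) for r in spotter.pinpoint("side",n)[:1]])
to([.6516,-.1149,.1389],-7)
```

```text
probe [array([ 0.6502, -0.115 ,  0.0238])]
probe_grip [array([ 0.6543, -0.1153,  0.1575])]
probe_collar [array([ 0.6509, -0.1184,  0.114 ])]
stand_rest [array([ 0.6493, -0.1143,  0.1147])]
t 27.9 pos [ 0.6512 -0.1147  0.2754] shift [  0.8   0.2 136.5] turn [-0.   0.2  0.1] F [ 0.52 -0.44 -0.2 ] w 0.0857 q [-0.19  0.44  1.27 -0.    1.44  1.5 ]
```

View pics/s8.png

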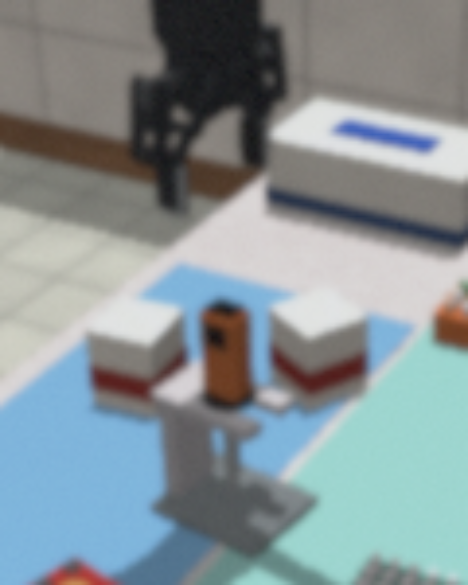

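The probe hangs upright in the fork, with its handle at crop (226,350), and the gripper is clear above it.

```bash
python3 -c "
from bench import ctrl
print(ctrl.finish_job())"
```

```text
the job is handed in; nothing more can be done
None
```

The job is handed in at about 28 s of the 72 s limit: the probe rested for over a second on the blue, yellow, then red disc at about 2–4 N, and it now hangs upright in the stand's fork with the gripper clear.

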